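Refit the push-tap knob and hold the tap open

TASK

The push tap's knob has come off and stands on the teak surface. Pick it up, turn it so that the D-shaped hole underneath matches the tap's D-shaped shaft (the knob's nose then points the way of the spout), push it fully home on the shaft, then press it down so that the sprung shaft sinks by more than half of its travel, and finish while still holding it pressed down. Leave the bowl, bottle, cup and dipper where they are.

Things in the scene. Friction and masses are not known exactly. Their poses are not given: they have to be found in the camera images.
- knob_mid (a point): Loose white ceramic tap knob, 0.09 kg, upright. Round hub 48 mm in diameter, 28 mm high; on it an upright grip bar 14 mm wide, from 28 to 62 mm above the underside, running along the knob's x: blunt end at -24 mm, parallel sides from -21 to +22 mm, tapering to a nose at +38 mm. This point: on the axis, 31 mm above the underside; z up. Grip across the bar (along y), fingertips above the hub.
- knob_base (a point): Centre of the knob's underside, same axes as the knob. Here opens its D-shaped blind hole, 22 mm deep: round part 22.4 mm in diameter, flat 7.2 mm from the axis on the nose side (+x).
- knob_nose (a point): Tip of the knob's nose, 38 mm ahead of the knob's axis along its +x and 45 mm above its underside; same axes as the knob.
- tap: Brass push tap fixed to the surface; origin at the centre of its foot on the surface, z up, +x towards its spout, which reaches 100 mm from the axis at up to 95 mm height. Foot 68 mm in diameter, column 42 mm, top rim 54 mm in diameter at 95 mm height. Out of its top stands the sprung spindle.
- shaft_seat (a point): Centre of the spindle's shoulder (32 mm disc), where the knob's underside rests when home; 113 mm above the surface when up, sinks with the spindle. Above it stands the steel D-shaft: 20 mm tall, 20 mm in diameter, flat 6 mm from the axis on the spout side (+x), tip chamfered over 2.5 mm. About 1.2 mm of play all round in the knob; it cannot turn. z up, +x to flat and spout.
- spindle (a joint): How far the tap's spindle is pressed down, in m: 0 is up (tap shut), 0.012 is the stop. A spring pushes it up with about 4.6 N at the start of travel and 9.4 N at the stop (0.4 N per mm). It springs back when let go.
- bowl: Loose blue ceramic bowl under the spout, 116 mm across, 42 mm high; origin at the centre of its underside. Bystander.
- bottle: Loose green glass bottle with black cap, 64 mm in diameter, 190 mm high; origin at the centre of its underside. Bystander.
- cup: Loose bamboo cup, 62 mm in diameter, 90 mm high; origin at the centre of its underside. Bystander.
- dipper: Loose red plastic water dipper, 112 mm across, 85 mm high, handle reaching 180 mm from its axis along its own -y; origin at the centre of the underside of the cup part. Bystander.
Mind the look-alikes: they are no part of the job. Of the things that look like the part that bears knob_mid, take the one that is farthest from the robot's base at the start. Several things look just like the tap: the one meant starts farthest to the robot's right.

How it is judged:
By the outcome, as a careful person would: the job done as asked, in the order asked, and still so for the second after the job is handed in, while the arm keeps its last pose, push and grip.
It also fails if it takes over 38 s, if anything falls off the work surface, if the arm or the gripper's body presses on something with over 40 N, if the wrist force passes 120 N, or if a joint passes its speed limit or range.

ROBOT

A 6-joint arm with a two-finger parallel gripper is mounted at the origin on the work surface. World frame = base frame: x ahead of the robot, y to its left, z up, the work surface at z = 0. Lengths are in m, angles in rad, forces in N, time in s.
With the tool pointing down it reaches from about 0.275 to 0.75 m from the base axis. Payload 10.2 kg.
Tool frame: the origin (TCP) lies midway between the tips of the shut fingers; the grasp point (between the pads) lies 19 mm behind it (env.hold_point_z is the distance from the TCP to the grasp point, in m); x points along the fingers, z is the direction in which the jaws open and shut, and the axes are right-handed (so a half turn about x gives the same grasp; the last joint's range is limited). The gripper opens to 85 mm and grips with 20 to 120 N. Pads are 22 mm wide; open, the fingers measure 114 mm over their backs; the gripper's body (76 mm by 85 mm) begins 54 mm behind the grasp point. The pads swing forward as they close: fully open they stand 13 mm farther back than shut.
Start: joints at [-1.519, 0.313, 1.498, -0, 1.331, -0.223], TCP at [0.142, -0.505, 0.231] pointing down, gripper open.
Joint ranges: [-2.94, 2.94], [-0.97, 2.17], [0.19, 2.56], [-1.23, 4.37], [0.02, 3.11], [-2.88, 2.88]. Speed limits (rad/s): [2.39, 2.39, 3.01, 3.14, 3.14, 3.14].

INTERFACE

Orientations are given as a unit quaternion [x, y, z, w].
In Python, from bench import env, kinematics, monitor, eyes, job gives the robot as it stands. The module is installed in compiled form; this text tells all that it offers. Calls block until the motion is done:
- env.reach(position, orientation): joint-space move of the TCP to a pose.
- env.movel(position, velocity=0.15, frame=None, guard=None): straight line of the TCP; frame=None keeps the orientation; velocity is the mean speed in m/s. With guard (N) it stops when the force on the tool has changed by that much, and returns True; else False.
- env.set_joints(angles): joint-space move.
- env.release() and env.close_gripper(effort=None): open the fingers fully, or close them until they stop; effort is the grip in N (None keeps the last).
- env.hold(seconds).
- kinematics.ik(position, orientation): joint angles nearest the present ones, or None.
- monitor.sense(): the state.
- eyes.grab_frame(name): name is "scene" or "top" or "wrist"; returns a dict with "frame" (480x640x3 uint8, red, green, blue), "mtx" (3x3 intrinsics, pixels), "k1" (the pictures are not rectified: a ray, as slopes to the right and down, at radius r is drawn at 1 + k1 r^2 times it, then the intrinsics apply), "view" (4x4, takes a point from world to camera coordinates). Camera axes: x right, y down, z forward; pixel columns grow to the right and rows downward; lengths in m; the calibration is good to about 2 mm. A picture is of the moment at which its call begins. There is no depth.
A pose or a line that the arm cannot do raises env.MotionError and nothing moves.
- job.hand_in(): hands the job in, once; it reports no verdict.
The state is a dict: "clock": time; "joints": joint angles; "qvel": joint speeds; "joint_efforts": joint torques, N m; "position": TCP position; "ee_rot": TCP orientation; "contact_force": force on the tool from outside, world axes, zero at the start; "ft_torque": the same for the moment, N m; "finger_gap": opening from 0.0 (shut) to 1.0 (fully open).
Only numpy, scipy, OpenCV 4.12 (cv2) and the standard library are available. Lean on these libraries where they do the work, as an engineer would, in place of code of your own. Each camera call takes 0.05 s, during which the arm holds its last target.

## Working session

There is one attempt and no reset: what is moved stays moved. The work goes in short steps, each a Python script; the robot and the scene stay as the last script left them, time stands still between calls to the robot, and variables do not carry over. Pictures are saved under pics/ and viewed, and the job is handed in when it is done.

```bash
mkdir -p pics; ls; cat > h.py <<'E'
import numpy as np, cv2
from bench import env, kinematics, monitor, eyes, job
def snap(cam, name):
    f=eyes.grab_frame(cam); np.savez(f'pics/{name}.npz',**{k:np.array(v) for k,v in f.items()})
    cv2.imwrite(f'pics/{name}.png',f['frame'][:,:,::-1]); return f
def load(name): return dict(np.load(f'pics/{name}.npz'))
def ray(f,u,v):
    K=f['mtx'];k=float(f['k1']);d=np.array([(u-K[0,2])/K[0,0],(v-K[1,2])/K[1,1]])
    s=d.copy()
    for _ in range(50): s=d/(1+k*(s@s))
    V=f['view'];R=V[:3,:3];o=-R.T@V[:3,3];r=R.T@np.array([s[0],s[1],1]);return o,r/np.linalg.norm(r)
def onz(f,u,v,z):
    o,r=ray(f,u,v);return o+r*(z-o[2])/r[2]
def proj(f,p):
    V=f['view'];c=V[:3,:3]@np.array(p)+V[:3,3];s=c[:2]/c[2];s=s*(1+float(f['k1'])*(s@s));K=f['mtx']
    return np.array([K[0,0]*s[0]+K[0,2],K[1,1]*s[1]+K[1,2]])
E
python3 - <<'E'
from h import *
for c in ("scene","top","wrist"):
    f=snap(c,c+"0"); print(c,f['mtx'].tolist(),f['k1'],(-f['view'][:3,:3].T@f['view'][:3,3]))
s=monitor.sense();print(s)
print(env.hold_point_z)
E
```

```text
pics
scene [[528.8876837507482, 0.0, 320.2665438697771], [0.0, 528.8876837507482, 243.47119383981547], [0.0, 0.0, 1.0]] -0.08675949694729343 [ 1.15658571 -0.8888525   0.78317928]
top [[516.3531886523944, 0.0, 313.54214818770197], [0.0, 516.3531886523944, 239.13086881409], [0.0, 0.0, 1.0]] 0.009564847956869169 [ 0.41449874 -0.09560624  1.15799139]
wrist [[383.38769074053107, 0.0, 314.86181223447215], [0.0, 383.38769074053107, 236.2589853237717], [0.0, 0.0, 1.0]] 0.020165548820641394 [ 0.2129992  -0.48516149  0.37415371]
{'clock': 0.15, 'joints': array([-1.51938467e+00,  3.13347826e-01,  1.49824383e+00,  2.53218314e-05,
        1.33100577e+00, -2.23391412e-01]), 'qvel': array([-3.83182048e-04, -1.85204604e-03, -2.85412721e-03,  4.54297796e-04,
        1.41537300e-05,  2.15262331e-03]), 'joint_efforts': array([ 2.35225234e-03, -4.12368858e+01, -2.59794223e+01, -1.00678260e-04,
        3.22118569e-03,  1.18540846e-06]), 'position': array([ 0.14245162, -0.50511028,  0.23086011]), 'ee_rot': array([ 0.4270819 ,  0.56399311, -0.42652703,  0.56354903]), 'contact_force': array([ 0.46785076, -0.28513838, -0.23214303]), 'ft_torque': array([-0.07447679, -0.08231275,  0.03984384]), 'finger_gap': 0.9975324647277887}
0.0187
```

View pics/scene0.png

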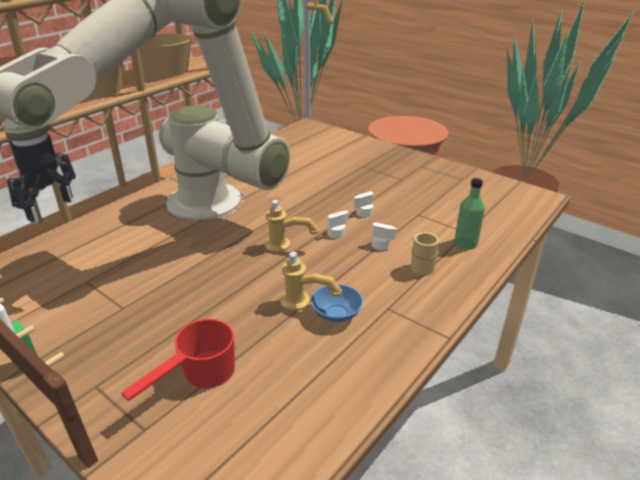

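View pics/top0.png

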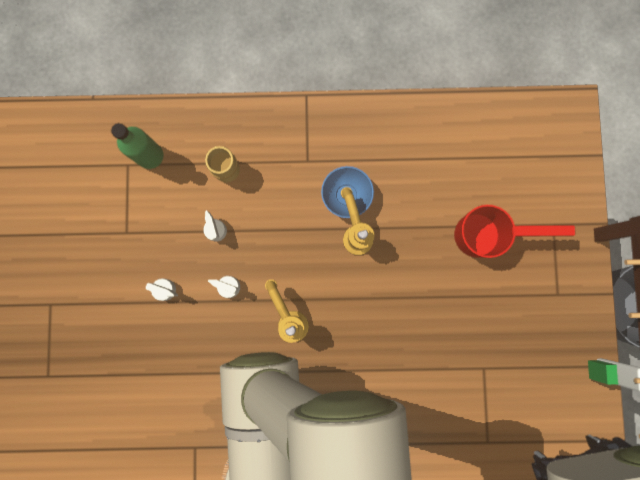

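View pics/wrist0.png

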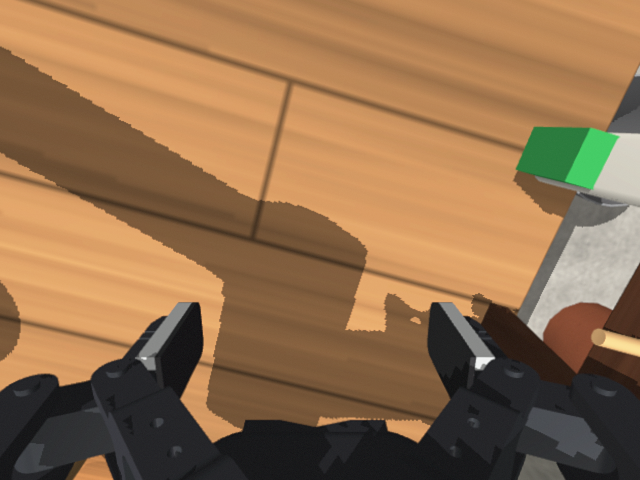

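The top view shows two taps, at (358,238) and (292,328), and three knobs, near (215,230), (228,288) and (162,290). I'll localise them and zoom in.

```bash
python3 - <<'E'
from h import *
f=load('top0'); print(f['view'])
for n,u,v,z in [("kA",213,230,.03),("kB",228,288,.03),("kC",162,290,.03),("tap",363,234,.133),("tap2",292,331,.133),("bowl",348,193,.04),("spout",347,190,.09),("cup",220,160,.09),("dipper",487,231,.085)]:
    p=onz(f,u,v,z);print(n,p.round(3),np.hypot(p[0],p[1]).round(3))
im=cv2.imread('pics/top0.png')
a=cv2.resize(im[190:310,140:260],None,fx=5,fy=5,interpolation=cv2.INTER_CUBIC);cv2.imwrite('pics/zk.png',a)
a=cv2.resize(im[170:270,310:410],None,fx=6,fy=6,interpolation=cv2.INTER_CUBIC);cv2.imwrite('pics/zt.png',a)
im=cv2.imread('pics/scene0.png')
a=cv2.resize(im[170:320,260:410],None,fx=4,fy=4,interpolation=cv2.INTER_CUBIC);cv2.imwrite('pics/zs.png',a)
E
```

```text
[[-0.01868753 -0.99979797 -0.00740227 -0.07926921]
 [-0.99475706  0.0193368  -0.10042147  0.53046146]
 [ 0.10054432  0.00548683 -0.99491745  1.11095492]
 [ 0.          0.          0.          1.        ]]
kA [0.553 0.132 0.03 ] 0.568
kB [0.425 0.099 0.03 ] 0.437
kC [0.424 0.243 0.03 ] 0.488
tap [ 0.526 -0.189  0.133] 0.559
tap2 [ 0.338 -0.044  0.133] 0.341
bowl [ 0.628 -0.167  0.04 ] 0.65
spout [ 0.625 -0.162  0.09 ] 0.645
cup [0.694 0.105 0.09 ] 0.702
dipper [ 0.533 -0.452  0.085] 0.698
```

View pics/zk.png

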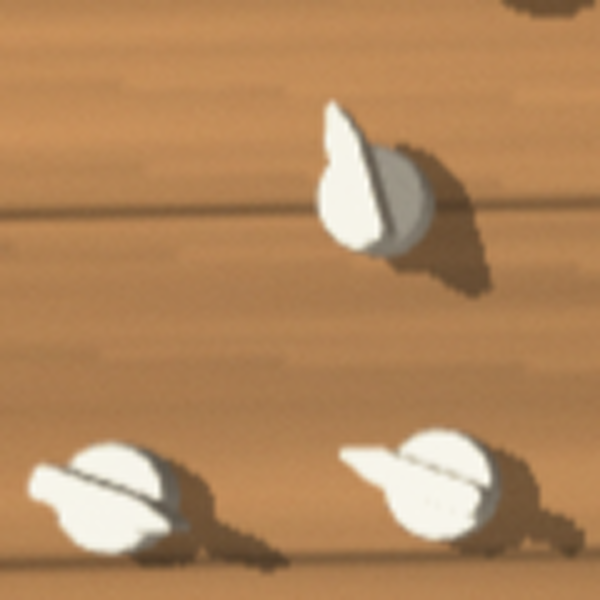

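View pics/zt.png

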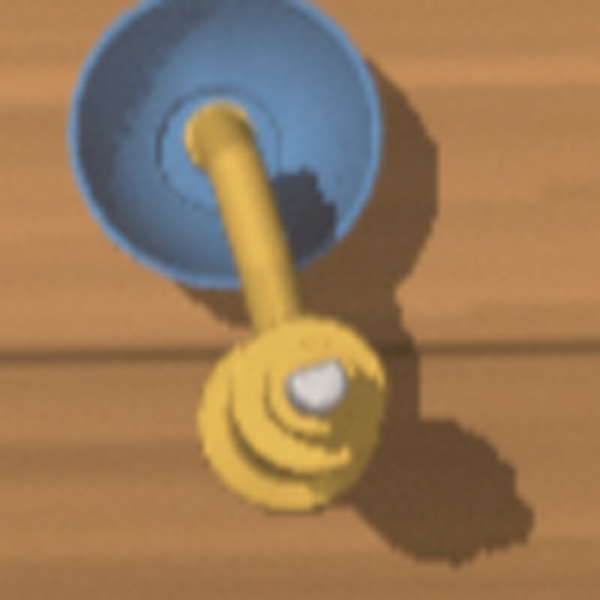

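View pics/zs.png

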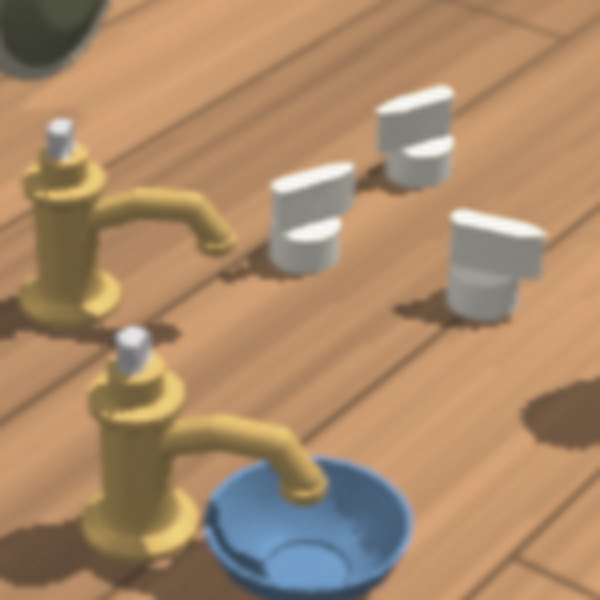

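Knob A, in the top view at (215,230), is the farthest from the base at 0.568 m. The right-most tap is the one by the bowl, at (363,234). Next I'll plan poses and check joint ranges for both jaw signs.

```bash
cat >> h.py <<'E'
from scipy.spatial.transform import Rotation as Rn
def quat(yaw,sgn=1):
    # jaws (tool z) along the y axis of a thing with this yaw, tool x down
    j=sgn*np.array([-np.sin(yaw),np.cos(yaw),0]);x=np.array([0,0,-1.]);return Rn.from_matrix(np.stack([x,np.cross(j,x),j],1)).as_quat()
E
python3 - <<'E'
from h import *
s=monitor.sense();R=Rn.from_quat(s['ee_rot']).as_matrix();print(R.round(3))
f=load('wrist0');V=f['view'];o=-V[:3,:3].T@V[:3,3]
print('cam in tool',R.T@(o-s['position']),'axes in tool',(R.T@V[:3,:3].T).round(3).tolist())
t=load('top0')
n=onz(t,140+333/5,190+102/5,.045);print('nose',n)
# hub shadow side/outline: hub circle zoom centre approx (375,202) 
h=onz(t,140+376/5,190+201/5,.020);print('hub',h,np.degrees(np.arctan2(*(n-h)[1::-1])))
for sg in (1,-1):
  for p,y in (((.553,.132,.15),.27),((.553,.132,.033),.27),((.526,-.189,.2),.27),((.526,-.189,.14),.27)):
    q=kinematics.ik(np.array(p),quat(y,sg));print(sg,p,None if q is None else np.round(q,2))
E
```

```text
[[-0.     0.962  0.271]
 [ 0.001  0.271 -0.962]
 [-1.     0.    -0.001]]
cam in tool [-0.1432754   0.07334912 -0.00019673] axes in tool [[0.001, -0.288, 0.958], [0.001, -0.958, -0.288], [1.0, 0.001, -0.001]]
nose [0.59448253 0.14257375 0.045     ]
hub [0.55368411 0.12871991 0.02      ] 18.75584401840288
1 (0.553, 0.132, 0.15) [ 0.03  0.48  1.48 -0.    1.19 -1.81]
1 (0.553, 0.132, 0.033) [ 0.03  0.63  1.57 -0.    0.94 -1.81]
1 (0.526, -0.189, 0.2) [-0.55  0.41  1.44 -0.    1.29 -2.4 ]
1 (0.526, -0.189, 0.14) [-0.55  0.47  1.52 -0.    1.15 -2.4 ]
-1 (0.553, 0.132, 0.15) [ 0.03  0.48  1.48 -0.    1.19  1.33]
-1 (0.553, 0.132, 0.033) [ 0.03  0.63  1.57 -0.    0.94  1.33]
-1 (0.526, -0.189, 0.2) [-0.55  0.41  1.44 -0.    1.29  0.75]
-1 (0.526, -0.189, 0.14) [-0.55  0.47  1.52 -0.    1.15  0.75]
```

```bash
python3 - <<'E'
from h import *
env.reach(np.array([.526-.02,-.189-.005,.24]),quat(.27,-1))
snap('wrist','w_tap');print(monitor.sense()['clock'],monitor.sense()['position'])
env.reach(np.array([.545,.128,.17]),quat(.32,-1))
snap('wrist','w_knob');print(monitor.sense()['clock'],monitor.sense()['position'])
E
```

```text
1.9417 [ 0.5056426  -0.19487725  0.23994393]
3.25 [0.54545564 0.12677545 0.17032282]
```

View pics/w_tap.png

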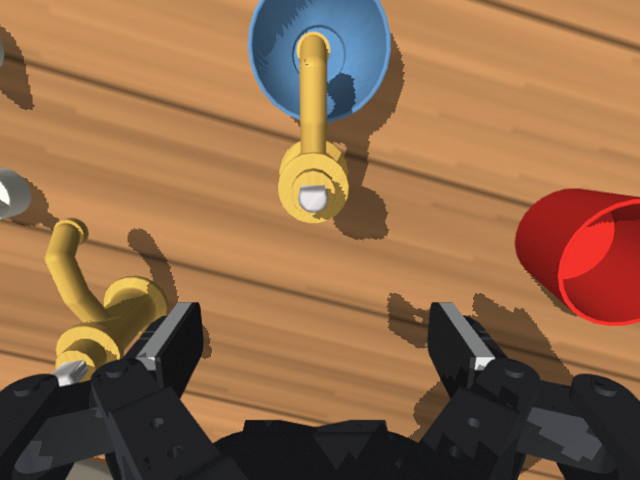

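View pics/w_knob.png

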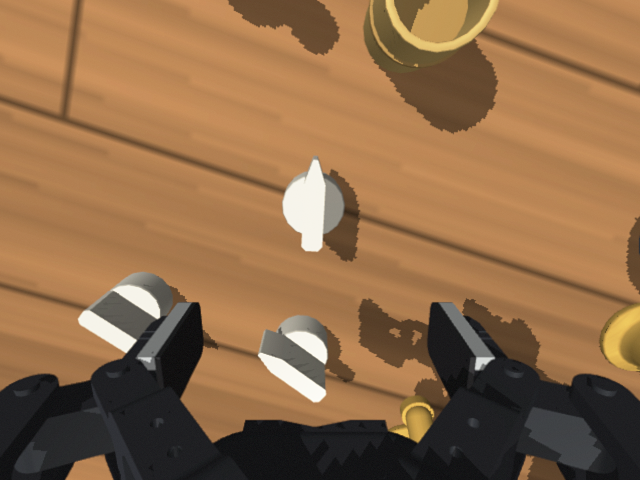

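The tap sits at about (313,198) in the wrist view, with its flat and spout pointing up. The knob's nose is at (316,157) and its blunt end at (312,249). I'll zoom in to measure.

```bash
python3 - <<'E'
import cv2
im=cv2.imread('pics/w_knob.png');cv2.imwrite('pics/zwk.png',cv2.resize(im[150:260,260:370],None,fx=5,fy=5,interpolation=cv2.INTER_NEAREST))
im=cv2.imread('pics/w_tap.png');cv2.imwrite('pics/zwt.png',cv2.resize(im[140:230,270:360],None,fx=6,fy=6,interpolation=cv2.INTER_NEAREST))
E
```

```text
(no output)
```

View pics/zwk.png

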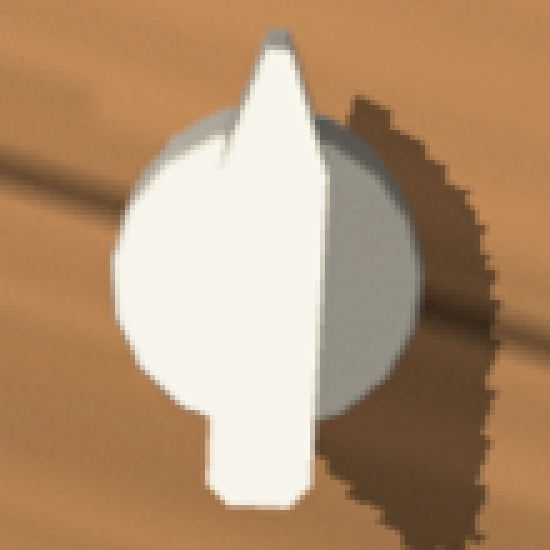

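View pics/zwt.png

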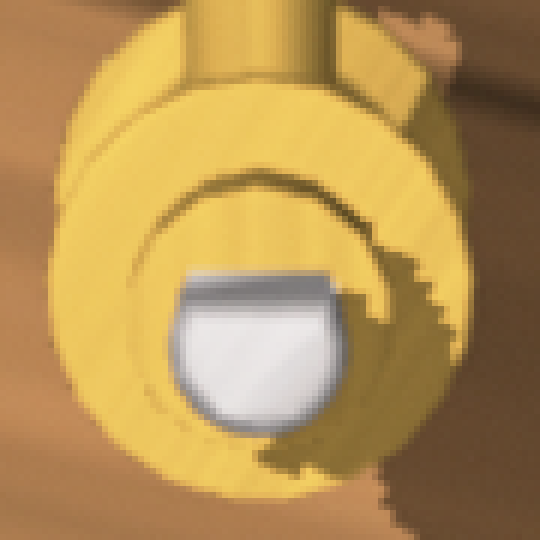

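```bash
python3 - <<'E'
from h import *
k=load('w_knob');t=load('w_tap')
Z=lambda p:(260+p[0]/5-.5,150+p[1]/5-.5)
T=lambda p:(270+p[0]/6-.5,140+p[1]/6-.5)
deg=lambda d:np.degrees(np.arctan2(d[1],d[0]))
a=onz(k,*Z((261,507)),.062);b=onz(k,*Z((277,48)),.062);print('bar',a,b,np.linalg.norm(b-a),deg(b-a))
c=onz(k,*Z((315,450)),.062);d=onz(k,*Z((328,185)),.062);print('right edge',deg(d-c))
u=(b-a)/np.linalg.norm(b-a);print('axis from blunt',a+.024*u,'from nose',b-.038*u,)
h=onz(k,*Z((266.5,266)),.028);print('hub',h)
# white/grey mask (low saturation) hub extents
hsv=cv2.cvtColor(k['frame'],cv2.COLOR_RGB2HSV);m=((hsv[...,1]<70)&(hsv[...,2]>90)).astype(np.uint8)
for v in range(152,252,6):
    xs=np.where(m[v,270:360])[0]+270; print(v,xs.min() if len(xs) else None,xs.max() if len(xs) else None,end=' | ')
print()
s=onz(t,*T((260,350)),.1305);r=onz(t,*T((260,288)),.095);print('shaft',s,'rim',r)
hsv=cv2.cvtColor(t['frame'],cv2.COLOR_RGB2HSV);m=((hsv[...,0]>18)&(hsv[...,0]<30)&(hsv[...,1]>110)).astype(np.uint8)
for v in range(34,150,4):
    xs=np.where(m[v,290:340])[0]+290; print(v,xs.min() if len(xs) else None,xs.max() if len(xs) else None,end=' | ')
print()
for v in range(160,224,4):
    xs=np.where(m[v,270:360])[0]+270; print(v,xs.min(),xs.max(),end=' | ')
for n,f in (('knob',k),('tap',t)): print(n,(-f['view'][:3,:3].T@f['view'][:3,3]))
E
```

```text
bar [0.53242639 0.1252101  0.062     ] [0.59258158 0.14276634 0.062     ] 0.06266473697410392 16.269835632285545
right edge 15.944214098914198
axis from blunt [0.55546526 0.13193398 0.062     ] from nose [0.55610337 0.13212021 0.062     ]
hub [0.55820558 0.13307966 0.028     ]
152 None None | 158 313 317 | 164 310 319 | 170 308 321 | 176 297 330 | 182 290 333 | 188 286 338 | 194 284 342 | 200 282 343 | 206 282 344 | 212 283 343 | 218 285 341 | 224 289 337 | 230 295 330 | 236 302 322 | 242 302 321 | 248 303 320 | 
shaft [ 0.52848676 -0.18681162  0.1305    ] rim [ 0.52939431 -0.18635574  0.095     ]
34 306 320 | 38 301 325 | 42 299 327 | 46 297 328 | 50 297 328 | 54 298 328 | 58 299 326 | 62 300 325 | 66 300 325 | 70 300 325 | 74 300 325 | 78 300 325 | 82 300 326 | 86 300 325 | 90 300 325 | 94 300 325 | 98 300 325 | 102 300 325 | 106 300 325 | 110 300 325 | 114 300 325 | 118 301 325 | 122 300 325 | 126 300 325 | 130 301 325 | 134 301 325 | 138 301 325 | 142 297 330 | 146 292 335 | 
160 282 345 | 164 280 346 | 168 280 347 | 172 279 347 | 176 280 347 | 180 279 347 | 184 278 348 | 188 278 348 | 192 279 348 | 196 279 347 | 200 281 345 | 204 282 343 | 208 285 341 | 212 288 338 | 216 293 333 | 220 300 326 | knob [0.61493358 0.15012213 0.31365919]
tap [ 0.57637825 -0.17513678  0.38326735]
```

The estimates agree: bar ends and hub put the knob axis at about (0.556, 0.132) with yaw 16.2°, and rim and shaft put the tap at about (0.5285, −0.1867) with its spout straight along the tool axis. Now the grasp.

```bash
python3 - <<'E'
from h import *
t=load('w_tap')
a=onz(t,312.7,50,.085);b=onz(t,312.8,198,.1305);c=onz(t,312.7,130,.085);d=onz(t,312.8,188.5,.095)
deg=lambda d:np.degrees(np.arctan2(d[1],d[0]))
print('tap yaw',deg(a-d),deg(a-c),deg(a-b),d)
k=load('w_knob');print('hub',onz(k,313,205.1,.028))
y=np.radians(16.2);p=np.array([.556,.1321,.10])
env.reach(p,quat(y,-1));env.hold(.2)
s=monitor.sense();print(s['position'],s['clock'])
p[2]=.034;env.movel(p,.12);env.hold(.1);s=monitor.sense();print(s['position'],s['contact_force'])
env.close_gripper(60);env.hold(.1)
s=monitor.sense();print(s['position'],s['finger_gap'],s['contact_force'],s['clock'])
snap('wrist','w_grip')
E
```

```text
tap yaw 15.422211620535704 15.340987983446931 15.54156485136746 [ 0.52865419 -0.18653276  0.095     ]
hub [0.55649259 0.13235635 0.028     ]
[0.55691747 0.13189997 0.10215357] 3.8333
[0.55659189 0.1321371  0.03499001] [-0.08082802  0.57110579 -0.32934251]
[0.5561536  0.13209983 0.03416106] 0.1520750560477015 [-0.25736969 -0.94805749  0.73526988] 5.3833
```

View pics/w_grip.png

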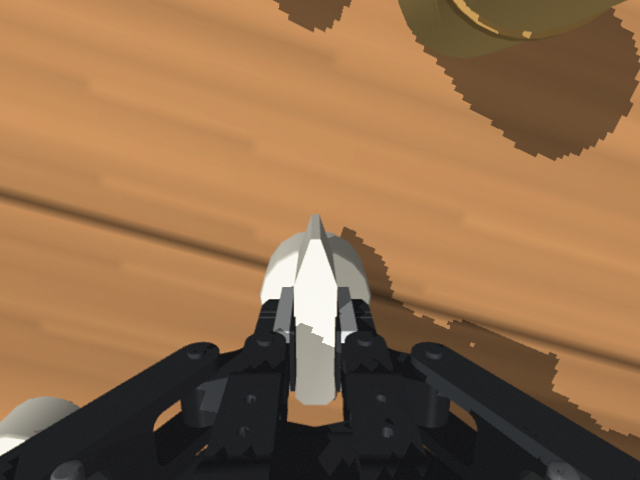

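The knob is gripped with the bar between the pads, nose at (316,215) pointing up the image. Checking the offset against projection, then lifting and carrying over the tap.

```bash
python3 - <<'E'
from h import *
g=load('w_grip');y=np.radians(16.2);u=np.array([np.cos(y),np.sin(y),0])
c=np.array([.556,.1321,0])
for r,z in ((.038,.062),(.038,.028),(-.024,.062)): print(r,z,proj(g,c+r*u+[0,0,z]).round(1))
p=np.array([.556,.1321,.215]);env.movel(p,.2)
yt=np.radians(15.45)
env.reach(np.array([.5286,-.1866,.215]),quat(yt,-1));env.hold(.4)
s=monitor.sense();print(s['position'],s['finger_gap'],s['contact_force'],s['clock'])
snap('wrist','w_c1');snap('scene','s_c1');snap('top','t_c1')
im=cv2.imread('pics/s_c1.png');cv2.imwrite('pics/zs1.png',cv2.resize(im[180:330,230:390],None,fx=4,fy=4,interpolation=cv2.INTER_CUBIC))
E
```

```text
0.038 0.062 [315.5 238.6]
0.038 0.028 [315.4 213.6]
-0.024 0.062 [315.3 403. ]
[ 0.52871341 -0.18630147  0.21501444] 0.15441516689729695 [ 0.66908943  0.63213754 -0.86153232] 8.1083
```

View pics/w_c1.png

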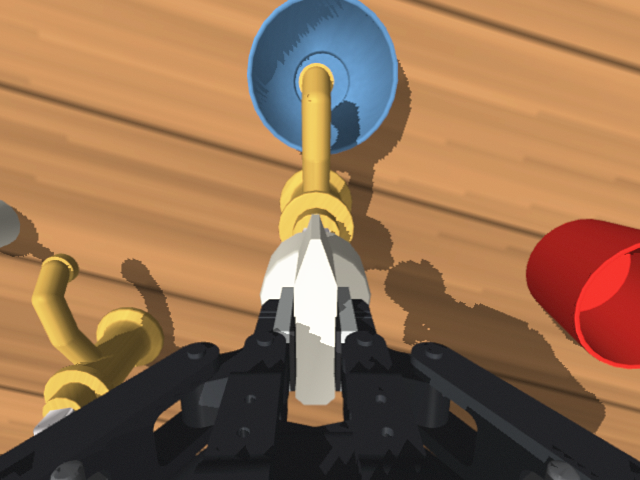

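View pics/zs1.png

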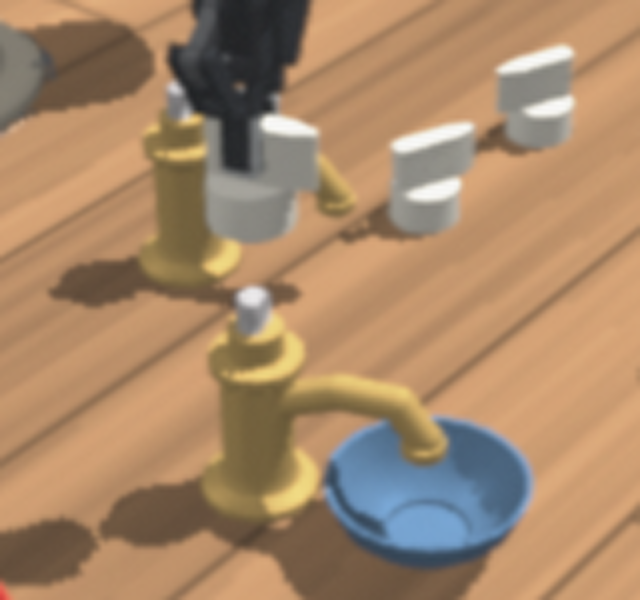

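The nose is over the spout line and the hub is centred over the shaft in both views. Lowering in guarded steps: tip contact would come at TCP z≈0.167, home is ≈0.147.

```bash
python3 - <<'E'
from h import *
xy=[.5286,-.1866]
env.movel(np.array(xy+[.172]),.1);env.hold(.15)
s=monitor.sense();print(s['position'],s['contact_force'],s['clock'])
for z in (.162,.155,.150):
    g=env.movel(np.array(xy+[z]),.025,guard=6.0);s=monitor.sense();print(z,g,s['position'].round(4),s['contact_force'].round(2),s['ft_torque'].round(3),s['clock'])
    if g: break
snap('scene','s_c2')
im=cv2.imread('pics/s_c2.png');cv2.imwrite('pics/zs2.png',cv2.resize(im[180:330,230:390],None,fx=4,fy=4,interpolation=cv2.INTER_CUBIC))
E
```

```text
[ 0.52888192 -0.18677153  0.17275519] [ 0.5548768   0.27979736 -0.88933386] 8.9917
0.162 False [ 0.5286 -0.1866  0.1619] [-0.7  -0.21 -1.11] [-0.035  0.014  0.024] 9.5417
0.155 False [ 0.5286 -0.1866  0.1549] [ 0.32  0.95 -0.86] [ 0.006 -0.031  0.052] 9.975
0.15 False [ 0.5285 -0.1865  0.1498] [-0.07 -0.11 -1.05] [-0.069  0.042 -0.013] 10.325
```

View pics/zs2.png

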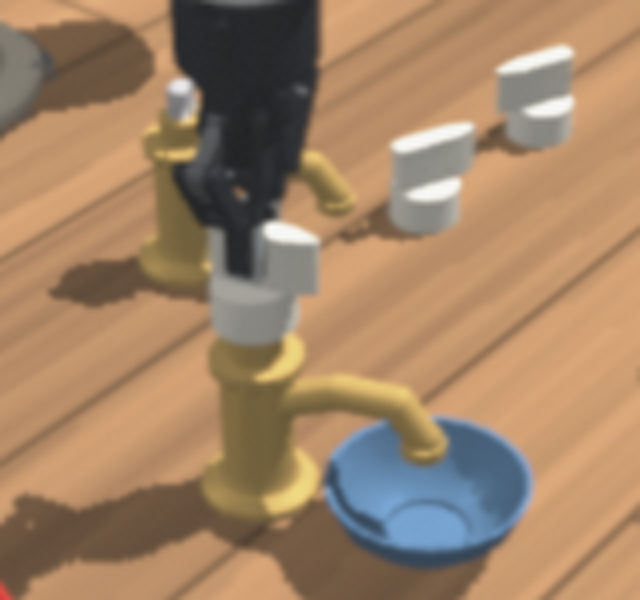

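The knob slid over the shaft with no contact force. Now press down in steps.

```bash
python3 - <<'E'
from h import *
xy=[.5286,-.1866]
env.close_gripper(90)
for z in (.1475,.146,.144,.142,.140,.138):
    g=env.movel(np.array(xy+[z]),.02,guard=25.0);env.hold(.1);s=monitor.sense();print(z,g,s['position'].round(4),s['contact_force'].round(2),round(s['finger_gap'],4),s['clock'])
    if g: break
snap('scene','s_c3');snap('wrist','w_c3')
im=cv2.imread('pics/s_c3.png');cv2.imwrite('pics/zs3.png',cv2.resize(im[180:330,230:390],None,fx=4,fy=4,interpolation=cv2.INTER_CUBIC))
E
```

```text
0.1475 False [ 0.5285 -0.1866  0.1474] [ 0.22  0.29 -1.01] 0.143 10.9667
0.146 False [ 0.5286 -0.1866  0.1463] [-1.28  0.24  4.29] 0.1486 11.3167
0.144 False [ 0.5287 -0.1866  0.1441] [-1.77  1.2   4.55] 0.1436 11.6667
0.142 False [ 0.5287 -0.1867  0.1422] [-1.41  0.24  5.55] 0.1483 12.0167
0.14 False [ 0.5287 -0.1867  0.1403] [-1.03  0.21  5.81] 0.1472 12.3667
0.138 False [ 0.5287 -0.1867  0.1384] [-1.22  1.03  6.61] 0.1487 12.7167
```

View pics/zs3.png

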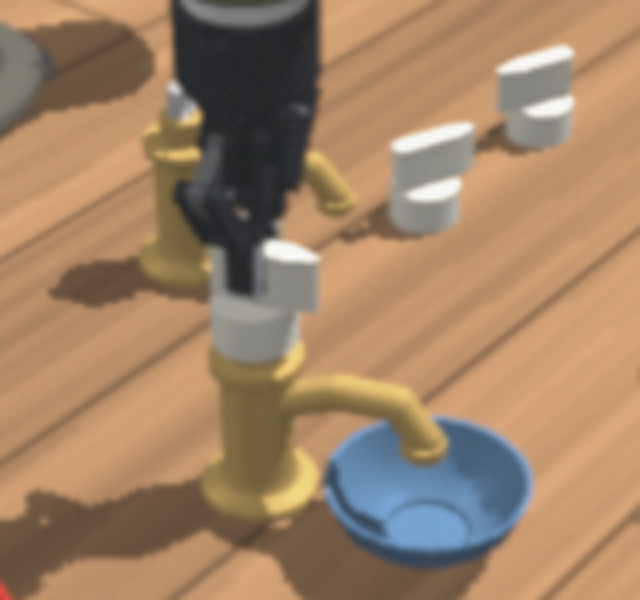

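View pics/w_c3.png

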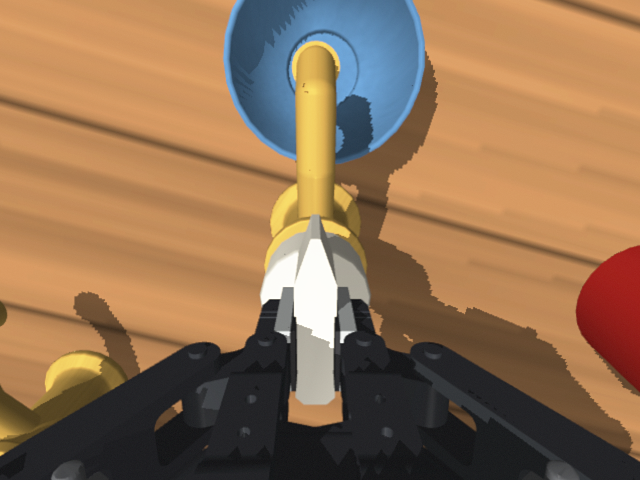

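Contact came at z≈0.147, as expected for the seat. The force step is about 5 N and rises about 0.4 N/mm with no slip, so the spindle is down about 8 mm. Pressing 2 mm more for margin.

```bash
python3 - <<'E'
from h import *
xy=[.5286,-.1866]
g=env.movel(np.array(xy+[.1363]),.02,guard=20.0);env.hold(.6)
F=[]
for _ in range(8):
    s=monitor.sense();F.append(s['contact_force']);env.hold(.05)
print(g,s['position'].round(4),np.mean(F,0).round(2),s['finger_gap'],s['clock'])
t=snap('top','t_end');w=snap('wrist','w_end')
E
```

```text
False [ 0.5287 -0.1866  0.1368] [-1.67  1.06  7.43] 0.1459281934934467 14.0167
```

View pics/t_end.png

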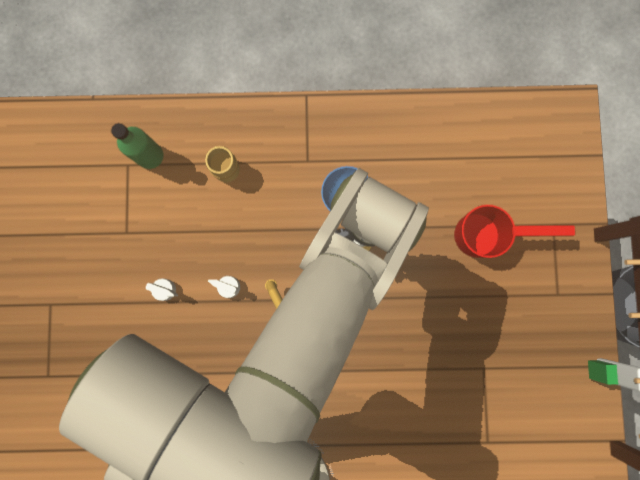

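The bottle (135,148), cup (220,160), bowl (347,190) and dipper (487,231) are where they were. Net push is about 8.4 N, which puts the spindle roughly 10 mm down. Handing in.

```bash
python3 - <<'E'
from h import *
print(job.hand_in()); print(monitor.sense()['clock'])
E
```

```text
the job is handed in; nothing more can be done
None
the job is handed in; nothing more can be done
```

I picked up the farthest knob and turned it to match the D-shaft of the right-most tap. I then pushed it home and pressed it down, and handed in at about 14 s while still gripping and pressing.

**Seating:** The knob slid over the shaft without force. It met the shoulder at TCP z ≈ 0.147 m, the height expected for a fully home knob, with a force step of about 5 N (the spring preload).

**Pressing:** I pressed about 10 mm further, to z = 0.1368 m. The net push ended at about 8.4 N, close to the spring's expected 8.6 N at that depth. The spindle depth comes from these two readings; it was not measured directly.

**Checks:** The nose stayed at the same wrist-camera pixel after 8 mm of pressing, so the knob had not slipped in the grip. I saved but did not view the wrist picture taken after the last 2 mm. In the last top view the bottle, cup and dipper are where they were, and so is the part of the bowl that the arm doesn't hide. No check failed or disagreed.

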